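# Fish the tow truck out from behind the toy garage

### The arm

A 7-joint arm with a two-finger parallel gripper is mounted at the origin on the work surface. World frame = base frame: x ahead of the robot, y to its left, z up, the work surface at z = 0. Lengths are in mm, angles in rad, forces in N, time in s.
With the tool pointing down it reaches from about 400 to 875 mm from the base axis. Payload 4.4 kg.
Tool frame: the origin (TCP) lies midway between the tips of the shut fingers; the grasp point (between the pads) lies 19 mm behind it (ctrl.grip_point_offset is the distance from the TCP to the grasp point, in mm); z points along the fingers, y is the line along which they close (so a half turn about z gives the same grasp; the last joint's range is limited). The gripper opens to 85 mm and grips with 20 to 120 N. Pads are 22 mm wide; open, the fingers measure 114 mm over their backs; the gripper's body (76 mm by 85 mm) begins 54 mm behind the grasp point. The pads swing forward as they close: fully open they stand 13 mm farther back than shut.
Start: joints at [-0.066, 0.628, 0.038, 1.517, -0.027, 0.996, -0.02], TCP at [650.014, 0.027, 231.313] pointing down, gripper open.
Joint ranges: [-3.06, 3.06], [-0.37, 2.12], [-1.25, 1.32], [0.18, 2.47], [-1.1, 4.24], [0.23, 1.98], [-2.94, 2.94]. Speed limits (rad/s): [2.57, 2.57, 3.14, 3.14, 3.14, 3.14, 3.14].

### API

Orientations are given as [roll, pitch, yaw] about the fixed x, y, z axes, in that order (R = Rz(yaw) Ry(pitch) Rx(roll)).
In Python, from cell import ctrl gives the robot as it stands.
- The arm moves only by the tool inch_along, called after ">>>" by a JSON object that holds its "op" and its "data", one argument or row to a line. Schema: {"type":"object","properties":{"offsets":{"type":"object","properties":{"tx":{"type":"array","items":{"type":"number"},"minItems":1,"maxItems":12},"ty":{"type":"array","items":{"type":"number"},"minItems":1,"maxItems":12},"tz":{"type":"array","items":{"type":"number"},"minItems":1,"maxItems":12},"ax":{"type":"array","items":{"type":"number"},"minItems":1,"maxItems":12},"ay":{"type":"array","items":{"type":"number"},"minItems":1,"maxItems":12},"az":{"type":"array","items":{"type":"number"},"minItems":1,"maxItems":12},"aperture":{"type":"array","items":{"type":"number"},"minItems":1,"maxItems":12}},"additionalProperties":false,"required":["tx","ty","tz","ax","ay","az","aperture"]},"only":{"type":"string"},"quiet":{"type":"boolean"},"lines":{"type":"string"}},"required":["offsets"],"additionalProperties":false}. offsets is an object with one list for each field, all of the same length, 1 to 12, a row being the entries at one place: tx, ty, tz (the shift in mm), ax, ay, az (a rotation vector in rad), aperture (the finger opening in mm); each row shifts and turns the commanded pose from where the row before left it, along the tool's axes as they then stand; what a row does not reach is not made up. A row lasts 1/10 s, in which the tool goes at most 50 mm and 0.15 rad, less where a joint would pass 70% of its speed; a pose out of reach is approached as far as the arm can. The fingers move at their own pace and stop on an object; the grip force is fixed at half the most. Time passes only in rows, so rows that do not move let the fingers close. The tool returns the time, the measured TCP pose, the force, the opening and the grip force at its end. only (a regular expression) keeps the lines of the reply that match it, lines (a string "A,B") keeps lines A to B, and quiet returns only ok. Input that does not fit is refused with a message, and nothing moves.
- ctrl.read_state(): the state, without advancing time (a new reading comes with each control period).
- ctrl.get_image(name): name is "scene" or "side" or "wrist"; returns the picture (480x640x3 uint8, blue, green, red); there is no depth.
- ctrl.calibration(name): a dict with "fx", "fy", "cx", "cy" (pixels), "k1" (the pictures are not rectified: a ray, as slopes to the right and down, at radius r is drawn at 1 + k1 r^2 times it, then the intrinsics apply), "rvec" (rotation vector, rad) and "tvec" (3), from world to camera coordinates, as OpenCV has them; the wrist camera has in their place "hand_eye" (4x4, takes a point from camera to tool coordinates, whose origin is the TCP and whose axes are the flange's). Camera axes: x right, y down, z forward; pixel columns grow to the right and rows downward; lengths in mm; the calibration is good to about 2 mm. A picture is of the moment at which its call begins: read the wrist's pose just before it. calibration takes no time and is no camera call.
- ctrl.finish_job(): hands the job in; it is judged then, once.
The state is a dict: "clock": time; "qpos": joint angles; "qd": joint speeds; "tau": joint torques, N m; "eef_pos": TCP position; "tool_rot": TCP orientation; "force": force on the tool from outside, world axes, zero at the start; "torque": the same for the moment, N m; "width": finger opening in mm; "gripper_force": force on a finger pad.
Only numpy, scipy, OpenCV 4.12 (cv2) and the standard library are available. Lean on these libraries where they do the work, as an engineer would, in place of code of your own. Each camera call takes 0.05 s, during which the arm holds its last target. There are 200 camera calls.

### The job

The blue tow truck has fallen into the narrow gap behind the toy garage, where no hand fits. Take the bent hook rod from the shoe box, catch the truck under its yellow crane bar, lift it out with the hook alone (fingers never touch it) and set it gently, without dropping it, on its wheels on the free rear half of the garage roof, behind the red sports car. Unhook, lay the rod back at rest on the shoe box lid, and do not shift the other toys or press hard on anything with the rod.

Things in the scene. Friction and masses are not known exactly. Their poses are not given: they have to be found in the camera images.
- truck: Blue plastic toy tow truck, 140 long, 56 wide, cab 68 high, 0.11 to 0.20 kg (unknown), wheels do not roll. Origin: centre of its underside at wheel-bottom height; own x points from nose to TAIL, z up. Cab from x = -70 to -20 mm, load bed behind it. Stands in the gap, nose to the garage's -y end. Centre of mass slightly noseward of the bar: hung on it, it sags about 10 degrees nose down.
- truck_bed (a point): Top of the truck's load bed, on its axis line: 45 mm tailward of the origin, 34 mm above the underside. The bed runs from x = -20 to +70 mm of the truck, with 3 mm thick side rims 40 mm above the underside.
- truck_bar (a point): Middle of the truck's yellow cross bar, on the bar's centre line: 12 mm tailward of the origin, 83 mm above the underside. Round, 7 mm thick, roof-shaped: ends 18 mm either side are 6 mm lower. There two 7 mm crane arms (29 mm apart inside) slope down noseward to the bed at x = -10 mm. Free height bed to bar about 40 mm, open towards the tail.
- rod: Bent hook rod, 0.085 kg, not measured while held. Origin: handle underside; x along it to the bent end, z up. Wooden handle x = -50 to +90 mm, 22 wide, 24 high; 6 mm steel rod on at z = 12 mm to x = 155, down to z = -73, then a foot back to x = 127 with tip turned up 8 mm. Starts with the handle flat on the shoe box lid, bent end hanging over the lid's +y edge.
- rod_grip (a point): Where to grip the rod from above, fingers closing across the handle: 50 mm ahead of the rod's origin, 22 mm above the handle's underside.
- rod_hook (a point): Inside of the hook, on top of its foot, midway between upright and tip: 140 mm ahead of the rod's origin, 70 mm below the handle's underside (so 90 mm ahead of and 92 mm below point rod_grip). The foot's centre line is 3 mm lower. Set down, the truck lands nose first; its bar then moves tailward about 10 mm as the tail sinks.
- garage: Green plastic toy parking garage, fixed, 170 deep (x), 240 wide (y). Origin: centre of underside, front to -x. Grey roof deck 110 mm up, with kerbs 8 mm high, 6 mm thick on all four sides. White line across the deck at x = -8 mm: red car on the front half (x negative), rear half (x = 0 to +79 mm) free. The gap is behind its back wall (+x). A swing door hangs at the front.
- chest: Long wooden toy chest, fixed, 106 x 466 x 115 high, parallel behind the garage; origin: centre of its underside. The gap between garage and chest lid is about 70 to 73 mm wide.
- books: Stack of four picture books, fixed, 130 x 118 x 80 high, closing the gap at the garage's -y end; origin: centre of its underside.
- crate: Wooden crate of building blocks, fixed, 130 x 110 x 85 high, closing the gap at the garage's +y end; origin: centre of its underside.
- shoebox: Child's shoe box with blue lid, fixed, 246 x 176, lid top 100 mm high. Origin: centre of its underside.
- sports_car: Red die-cast sports car, 112 x 44 x 32 high, loose, parked along the front half of the garage roof. Origin: centre of its underside, own x from nose to tail.
- bus: Yellow plastic school bus, 175 x 54 x 56 high, loose on the shelf to the left. Origin: underside.
- tin: Grey aluminium tin with screw-top lid, 84 mm across, 72 high, loose on the shelf to the left. Origin: centre of its underside.

How it is judged (in metres and radians):
On the way, in this order (a step that is already met when the one before it is completed fails the run):
1. the truck hangs on the hook, above the gap walls and clear of everything else (height (world z) of truck above 0.105 m and contact force between rod and truck above 0.4 N and contact force between truck and garage below 0.1 N and contact force between truck and chest below 0.1 N), for 0.2 s.
2. the truck stands on its wheels on the rear half of the roof and the rod no longer touches it (x of truck in the frame of garage between 0.012 and 0.058 m and z of truck in the frame of garage between 0.106 and 0.114 m and angle between truck's own z axis and vertical below 0.06 rad and contact force between rod and truck below 0.02 N), for 0.3 s.
At the end, for the whole second after the job is handed in: The truck rests on all its wheels on the rear half of the garage roof (centre 12 to 58 mm behind the garage's middle, within 60 mm of it sideways, tilt under 0.06 rad), free of the rod. The rod rests on the shoe box lid (origin 94 to 130 mm above the box's underside) (all of step 2 and y of truck in the frame of garage between -0.06 and 0.06 m and linear speed of each of truck, rod below 0.01 m/s and z of rod in the frame of shoebox between 0.094 and 0.13 m and contact force between rod and shoebox above 0.2 N); the robot touches nothing.
It fails at once if the fingers touch the truck (contact force between the fingers and truck above 0.5 N).
It fails at once if the truck is dropped or flung (over 0.6 m/s) or tips over (over 0.8 rad) (linear speed of truck above 0.6 m/s or angle between truck's own z axis and vertical above 0.8 rad).
It fails at once if the rod presses on the truck with more than 20 N (contact force between rod and truck above 20 N).
It fails at once if the rod presses on the garage, chest or books with more than 20 N (contact force between rod and garage above 20 N or contact force between rod and chest above 20 N or contact force between rod and books above 20 N).
It fails at once if the red car, the bus or the tin is shifted by more than 15 mm (distance of any of sports_car, bus, tin from where it was at the start of the episode above 0.015 m).
It also fails if it takes over 66 s, if anything falls off the work surface, if the arm or the gripper's body presses on something with over 40 N, if the wrist force passes 120 N, or if a joint passes its speed limit or range.

## Working session

There is one attempt and no reset: what is moved stays moved. The work goes in short steps, Python scripts to look and compute and a tool call to move; the robot and the scene stay as the last step left them, time stands still between calls to the robot, and variables do not carry over. Pictures are saved under pics/ and viewed, at most 12 in all, crops included, and the job is handed in when it is done.

```bash
ls; mkdir -p pics
```

Run:
```python
from cell import ctrl
import cv2
for n in ("scene","side","wrist"):
    s=ctrl.read_state(); im=ctrl.get_image(n); cv2.imwrite(f"pics/{n}0.png",im); print(n,{k:(v.tolist() if hasattr(v,'tolist') else v) for k,v in ctrl.calibration(n).items()})
print(s); print(ctrl.grip_point_offset)
```

```text
cell.py
pics
scene {'fx': 577.7847201946024, 'fy': 577.7847201946024, 'cx': 305.5684539630296, 'cy': 243.42656073119915, 'k1': 0.05031660680213948, 'rvec': [0.6809878644018662, 2.743067638831399, -0.9256191236942668], 'tvec': [457.95972001180445, -152.9231078606896, 1635.2942344200362]}
side {'fx': 441.19726453637554, 'fy': 441.19726453637554, 'cx': 316.0567125908929, 'cy': 239.66622341901885, 'k1': 0.0007895203287914606, 'rvec': [2.0575210724303736, -0.38848357823664764, 0.21231640902890192], 'tvec': [-507.04858415521784, 222.0614746106372, 775.6341353791353]}
wrist {'fx': 339.4087432951894, 'fy': 339.4087432951894, 'cx': 318.5811778195354, 'cy': 239.7445253095591, 'k1': -0.020771654260768355, 'hand_eye': [[-0.0018995589653329882, -0.9504658861334082, -0.3108230862924596, 81.18559002971092], [0.9999978937578916, -0.0015638730030609685, -0.0013292031479241516, -1.7323262302657572], [0.0007772744144621667, -0.3108249565235437, 0.9504668548911206, -142.78963397979834], [0.0, 0.0, 0.0, 1.0]]}
{'clock': 0.1, 'qpos': array([-0.0658097 ,  0.62926625,  0.03842057,  1.5182477 , -0.02702371,
        0.99630457, -0.01996947]), 'qd': array([-0.00045414, -0.00334057, -0.00148334, -0.00175802,  0.00028599,
        0.00013304,  0.00069492]), 'tau': array([ 3.65140630e-03, -5.64529252e+01,  1.23032581e+00, -1.93971133e+01,
        1.11524854e-02,  5.46943455e-03, -1.37002465e-05]), 'eef_pos': array([6.49447508e+02, 5.84310011e-02, 2.30478910e+02]), 'tool_rot': array([-3.13988345e+00, -1.66364866e-05,  1.57084368e+00]), 'force': array([-0.13436647,  0.03585935,  0.35171945]), 'torque': array([-0.02978857,  0.06269577, -0.00151339]), 'gripper_force': 0.0, 'width': 85.46818929173378}
18.700000000000003
```

View pics/scene0.png

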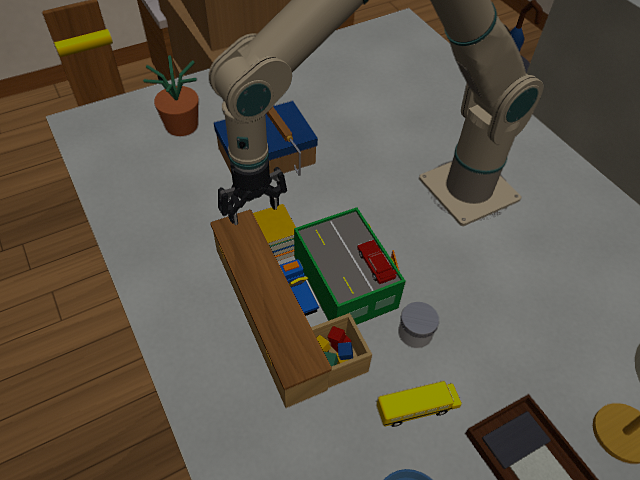

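View pics/side0.png

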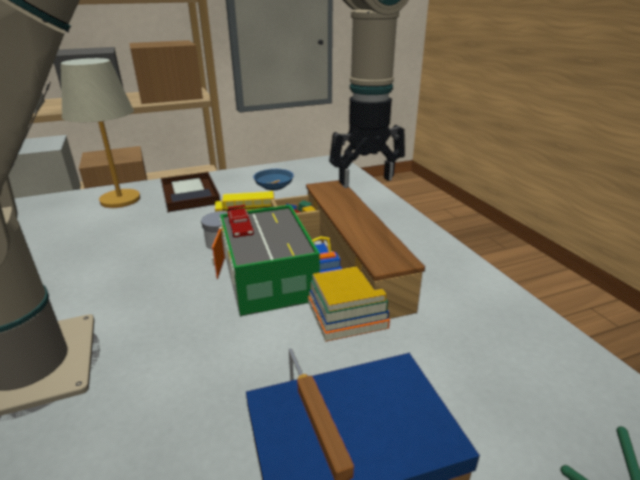

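View pics/wrist0.png

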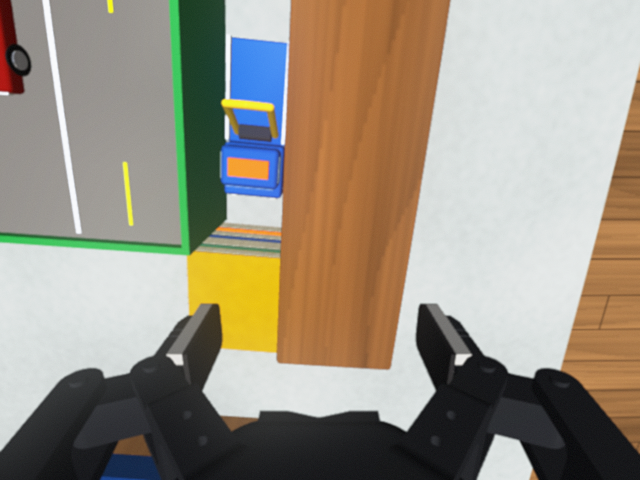

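The wrist view shows the bar at about (223–274, 103), the truck body at x 222–287, the garage back wall top edge at (180,0)-(190,252), and the chest edge at about (283,300). In the side view the handle top runs (305,380)→(343,470), with the hook's bent end at (292,350). In the scene view the handle is at (268,108)–(290,138).

Create h.py:
```python
from cell import ctrl
import cv2, numpy as np
from scipy.spatial.transform import Rotation as R
def ray(name,px,st=None):
    c=ctrl.calibration(name); d=np.array([(px[0]-c['cx'])/c['fx'],(px[1]-c['cy'])/c['fy']]); u=d.copy()
    for _ in range(20): u=d/(1+c['k1']*(u@u))
    v=np.r_[u,1]
    if name=='wrist':
        H=np.array(c['hand_eye']); Rt=R.from_euler('xyz',st['tool_rot']).as_matrix()
        return Rt@H[:3,3]+st['eef_pos'], Rt@H[:3,:3]@v
    Rc=R.from_rotvec(np.ravel(c['rvec'])).as_matrix()
    return -Rc.T@np.ravel(c['tvec']), Rc.T@v
def cast(name,px,z,st=None):
    o,d=ray(name,px,st); return o+d*(z-o[2])/d[2]
def shot(name,f):
    st=ctrl.read_state(); im=ctrl.get_image(name); cv2.imwrite('pics/'+f,im); return st,im
def hsv(im,lo,hi): return cv2.inRange(cv2.cvtColor(im,cv2.COLOR_BGR2HSV),np.array(lo),np.array(hi))
def big(m,n=1):
    cs=sorted(cv2.findContours(m,cv2.RETR_EXTERNAL,cv2.CHAIN_APPROX_NONE)[0],key=cv2.contourArea)[::-1][:n]; return cs
```

Run:
```python
from h import *
np.set_printoptions(precision=1,suppress=True)
st=ctrl.read_state(); w=lambda p,z: cast('wrist',p,z,st)
print('bar ends',w((227,104),77),w((271,107),77),'mid',w((249,103),83))
print('bed tail corners',w((231,38),40),w((286,43),40))
print('garage rear-y corner',w((190,253),118), 'rear edge top',w((180,0),118))
print('white',w((78,232),110),w((48,0),110))
print('chest',w((278,362),115),w((291,0),115),'books',w((190,348),80))
im=cv2.imread('pics/side0.png'); m=hsv(im,(5,110,60),(18,255,255)); m[:360]=0
c=big(m)[0]; b=cv2.minAreaRect(c); print(b)
for p in ((300,379),(313,376),(333,474),(352,468)): print('side handle',p,cast('side',p,124))
print('lid side', [cast('side',p,100) for p in ((247,394),(409,354),(477,458))])
for p in ((265,107),(273,107),(285,139),(292,137)): print('scene handle',p,cast('scene',p,124))
for n,p in (('scene',(298,150)),('side',(292,350))): print(n,'bend',cast(n,p,112))
```

```text
bar ends [572.6 101.   77. ] [608.5  98.6  77. ] mid [591.8 101.3  83. ]
bed tail corners [571.  157.5  40. ] [618.9 153.3  40. ]
garage rear-y corner [543.7 -13.4 118. ] rear edge top [557.4 162.1 118. ]
white [449.9   2.  110. ] [464.1 166.3 110. ]
chest [ 610.1 -120.4  115. ] [629.5 162.4 115. ] books [ 515.5 -131.    80. ]
((325.4915466308594, 427.4793701171875), (112.41564178466797, 21.461875915527344), 67.7240982055664)
side handle (300, 379) [ 400.9 -314.6  124. ]
side handle (313, 376) [ 418.7 -316.   124. ]
side handle (333, 474) [ 390.3 -451.2  124. ]
side handle (352, 468) [ 411.9 -452.4  124. ]
lid side [array([ 332.9, -291.8,  100. ]), array([ 573.6, -307.1,  100. ]), array([ 558.1, -479.9,  100. ])]
scene handle (265, 107) [ 414.6 -444.4  124. ]
scene handle (273, 107) [ 394.3 -434.   124. ]
scene handle (285, 139) [ 424.1 -299.9  124. ]
scene handle (292, 137) [ 403.5 -298.2  124. ]
scene bend [ 406.7 -257.   112. ]
side bend [ 411.6 -247.4  112. ]
```

>>> {"op": "inch_along", "data": {
  "offsets": {"tx": [-39, -39, -39, -39, -39, -39, -39, -39, -39, 0, 0, 0], "ty": [-27, -27, -27, -27, -27, -27, -27, -27, -27, 0, 0, 0], "tz": [0, 0, 0, 0, 0, 0, 0, 0, 0, 0, 0, 0], "ax": [0, 0, 0, 0, 0, 0, 0, 0, 0, 0, 0, 0], "ay": [0, 0, 0, 0, 0, 0, 0, 0, 0, 0, 0, 0], "az": [0, 0, 0, 0, 0, 0, 0, 0, 0, 0.06, 0, 0], "aperture": [85, 85, 85, 85, 85, 85, 85, 85, 85, 85, 85, 85]}
}}

```text
clock: 1.35
eef_pos: [407.7, -349.9, 231.1]
tool_rot: [3.141, -0.001, 1.514]
force: [0.3, 1.0, 0.2]
width: 85.0
gripper_force: 0.0
```

Run:
```python
from h import *
st,im=shot('wrist','w1.png'); print(st['eef_pos'],st['tool_rot'])
m=hsv(im,(5,110,60),(18,255,255)); 
for c in big(m,3): print(cv2.contourArea(c),cv2.minAreaRect(c))
```

```text
[ 407.66167547 -349.93546485  231.11063803] [ 3.14143912e+00 -9.89895993e-04  1.51353420e+00]
4169.0 ((317.0570983886719, 260.5539855957031), (171.54493713378906, 27.350561141967773), 88.40885925292969)
1655.5 ((500.0, 456.5), (45.0, 50.0), 90.0)
80.5 ((510.21954345703125, 369.97564697265625), (23.11371612548828, 7.183992862701416), 38.65980529785156)
```

View pics/w1.png

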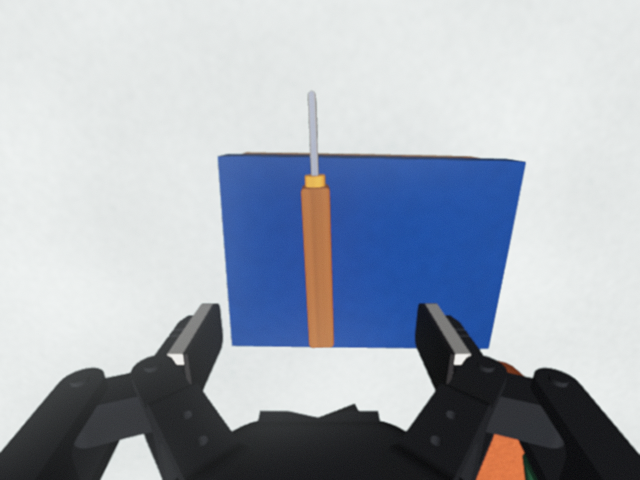

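The handle runs from the ferrule tip at (315,175) to its rear at (320,347), with the steel bend at (312,94).

Run:
```python
from h import *
st=ctrl.read_state(); c=lambda p,z: cast('wrist',p,z,st)
f,b,e=c((315,175),122),c((320,347),124),c((312,94),112)
print(f,b,e,np.linalg.norm(f-b),np.linalg.norm((e-b)[:2])) # expect 140, 208
u=(e-b)[:2]; u/=np.linalg.norm(u); print('yaw',np.arctan2(u[1],u[0]),np.arctan2(*(f-b)[:2][::-1]))
g=((f[:2]-40*u)+(b[:2]+100*u)+(e[:2]-108*u))/3; print('grip',g,[f[:2]-40*u,b[:2]+100*u,e[:2]-108*u])
Rt=R.from_euler('xyz',st['tool_rot']).as_matrix(); print('tool d',Rt.T@(np.r_[g,104]-st['eef_pos']))
print('lid',[c(p,100) for p in((219,156),(525,162),(232,346),(490,348))])
```

```text
[ 406.08290363 -300.49611067  122.        ] [ 401.36639409 -447.59093044  124.        ] [ 407.28690656 -244.27944782  112.        ] 147.18400545902315 203.39766820760596
yaw 1.5416841501766545 1.5387428924364162
grip [ 404.44633906 -346.78204997] [array([ 404.91858105, -340.47916149]), array([ 404.27720055, -347.63330338]), array([ 404.14323558, -352.23368503])]
tool d [  2.47165805  -3.7285706  127.14646025]
lid [array([ 331.04128146, -283.95059645,  100.        ]), array([ 573.28911315, -302.35965615,  100.        ]), array([ 317.11382107, -458.98023809,  100.        ]), array([ 562.51403825, -475.93719123,  100.        ])]
```

>>> {"op": "inch_along", "data": {
  "offsets": {"tx": [1, 0, 0, 0, 0, 0, 0, 0, 0, 0, 0, 0], "ty": [-3.6, 0, 0, 0, 0, 0, 0, 0, 0, 0, 0, 0], "tz": [0, 30, 40, 30, 17, 10, 0, 0, 0, 0, 0, 0], "ax": [0, 0, 0, 0, 0, 0, 0, 0, 0, 0, 0, 0], "ay": [0, 0, 0, 0, 0, 0, 0, 0, 0, 0, 0, 0], "az": [-0.028, 0, 0, 0, 0, 0, 0, 0, 0, 0, 0, 0], "aperture": [85, 85, 85, 50, 50, 45, 45, 20, 15, 15, 15, 15]}
}}

```text
clock: 2.6
eef_pos: [404.3, -350.3, 105.6]
tool_rot: [3.139, 0.001, 1.539]
force: [0.1, 1.3, 6.9]
width: 20.7
gripper_force: 60.4
```

>>> {"op": "inch_along", "data": {
  "offsets": {"tx": [0, 0, 0, 0, 0, 0, 0, 0], "ty": [0, 0, 0, 0, 0, 0, 0, 0], "tz": [-5, -10, -30, -40, -40, -20, 0, 0], "ax": [0, 0, 0, 0, 0, 0, 0, 0], "ay": [0, 0, 0, 0, 0, 0, 0, 0], "az": [0, 0, 0, 0, 0, 0, 0, 0], "aperture": [15, 15, 15, 15, 15, 15, 15, 15]}
}}

```text
clock: 3.4
eef_pos: [403.2, -349.6, 249.6]
tool_rot: [3.141, 0.0, 1.539]
force: [-0.3, 0.3, -1.2]
width: 21.2
gripper_force: 59.4
```

>>> {"op": "inch_along", "data": {
  "offsets": {"tx": [20, 40, 44, 44, 44, 44, 44, 44, 44, 22, 0, 0], "ty": [10, 19, 20, 20, 20, 20, 20, 20, 20, 10, 0, 0], "tz": [0, 0, 0, 0, 0, 0, 0, 0, 0, 0, 0, 0], "ax": [0, 0, 0, 0, 0, 0, 0, 0, 0, 0, 0, 0], "ay": [0, 0, 0, 0, 0, 0, 0, 0, 0, 0, 0, 0], "az": [0, 0, 0, 0, 0, 0, 0, 0, 0, 0, 0.043, 0], "aperture": [15, 15, 15, 15, 15, 15, 15, 15, 15, 15, 15, 15]}
}}

```text
clock: 4.6
eef_pos: [593.7, 35.3, 247.2]
tool_rot: [-3.138, 0.001, 1.498]
force: [-0.6, -0.0, -1.4]
width: 20.6
gripper_force: 59.4
```

```bash
python3 - <<'E'
from h import *
st,im=shot('wrist','w2.png'); print(st)
E
```

```text
{'clock': 4.6, 'qpos': array([-0.12479788,  0.53247579,  0.02851381,  1.65539751, -0.017548  ,
        0.95808587, -0.16320515]), 'qd': array([ 0.03287209, -0.01567239,  0.01820311,  0.01113023,  0.01035864,
        0.00128693,  0.03072548]), 'tau': array([ -1.56426821, -51.17124438,   0.09520895, -19.56446707,
        -0.2058899 ,  -0.05938795,  -0.25242565]), 'eef_pos': array([593.7411468 ,  35.27467049, 247.19167756]), 'tool_rot': array([-3.13755891e+00,  8.26490111e-04,  1.49767121e+00]), 'force': array([-0.57347661, -0.04859284, -1.44170053]), 'torque': array([-0.04734245,  0.01406797, -0.02014719]), 'gripper_force': 59.35709595680237, 'width': 20.577388679958784}
```

View pics/w2.png

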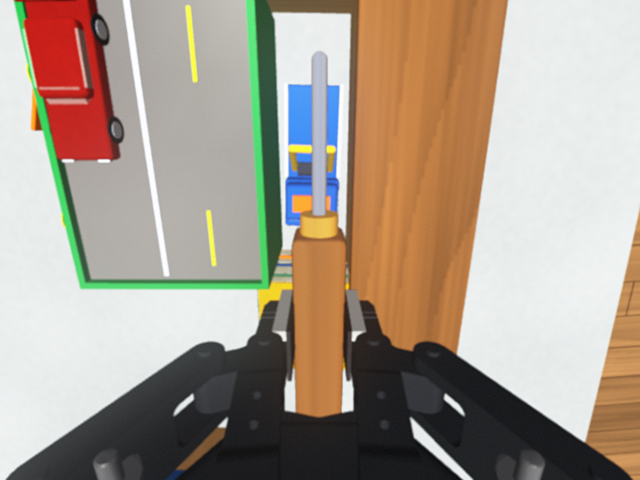

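The bar is at (290–335, 148) under the rod. The rod's bend is at (319,52), and the garage front and rear corners are at (80,288) and (266,288).

Run:
```python
from h import *
np.set_printoptions(precision=1,suppress=True)
im=cv2.imread('pics/w2.png'); st=ctrl.read_state(); print(st['eef_pos'])
c=lambda p,z: cast('wrist',p,z,st)
Rt=R.from_euler('xyz',st['tool_rot']).as_matrix(); T=lambda p: Rt.T@(p-st['eef_pos'])
m=hsv(im,(22,120,100),(35,255,255)); m[:135]=0;m[175:]=0;m[:,:280]=0;m[:,345:]=0
ys,xs=np.nonzero(m[:152]); ys2=np.nonzero(m[:,285:340])
print('bar px',xs.min(),xs.max(),ys.min())
for x in (292,300,308,330,333): 
    q=np.nonzero(m[:,x])[0]; print(x,q.min() if len(q) else None,q.max() if len(q) else None)
a,b=c((xs.min(),149),77),c((xs.max(),149),77); print('ends',a,b,np.linalg.norm(a-b))
mid=c(((xs.min()+xs.max())/2,148),82); print('mid',mid,'tool',T(mid), 'end tool',T(a),T(b))
m2=hsv(im,(105,120,60),(125,255,255)); m2[:75]=0; m2[235:]=0
cs=big(m2,3); print([cv2.boundingRect(k) for k in cs])
print('bed tail corners tool',T(c((288,85),40)),T(c((339,86),40)))
g1,g2=c((80,288),118),c((266,288),118); print('garage',g1,g2,np.linalg.norm(g1-g2), 'rear edge far',c((250,0),118)) 
print('bend',T(c((319,52),st['eef_pos'][2]+9)),T(c((319,200),st['eef_pos'][2]+9)))
print('chest edge',c((352,60),115),c((353,270),115),'red car',c((62,160),130),c((118,158),130))
```

```text
[593.7  34.1 247.6]
bar px 289 334 145
292 145 164
300 146 151
308 146 152
330 146 170
333 147 157
ends [569.3  99.9  77. ] [609.5  96.8  77. ] 40.25354513547503
mid [589.6  99.4  82. ] tool [ 65.1  -8.3 165.5] end tool [ 64.  -28.6 170.6] [ 63.9  11.7 170.4]
[(289, 85, 23, 59), (286, 160, 26, 65), (327, 86, 12, 62)]
bed tail corners tool [121.  -31.  207.5] [120.   17.3 207.4]
garage [373.1  -3.5 118. ] [540.5 -15.4 118. ] 167.8365067685578 rear edge far [556.4 203.8 118. ]
bend [107.   -1.7  -9.1] [54.  -1.8 -9.1]
chest edge [625.2 161.1 115. ] [618.4  -5.1 115. ] red car [400.9 108.2 130. ] [444.5 106.1 130. ]
```

>>> {"op": "inch_along", "data": {
  "offsets": {"tx": [11, 0, 0, 0, 0, 0], "ty": [-6.7, 0, 0, 0, 0, 0], "tz": [0, 20, 30, 20, 0, 0], "ax": [0, 0, 0, 0, 0, 0], "ay": [0, 0, 0, 0, 0, 0], "az": [0, 0, 0, 0, 0, 0], "aperture": [15, 15, 15, 15, 15, 15]}
}}

```text
clock: 5.25
eef_pos: [588.7, 45.8, 179.6]
tool_rot: [-3.141, -0.0, 1.495]
force: [1.3, 0.9, -0.3]
width: 20.7
gripper_force: 59.3
```

Run:
```python
from h import *
np.set_printoptions(precision=1,suppress=True)
st,im=shot('wrist','w3.png'); s2,i2=shot('side','s3.png')
cv2.imwrite('pics/c3.png',np.hstack([im[:360,160:480],cv2.resize(i2[180:330,220:440],None,fx=2.2,fy=2.4)[:360]]))
print(st['eef_pos'],st['tool_rot'])
```

```text
[588.7  45.8 179.6] [-3.1 -0.   1.5]
```

View pics/c3.png

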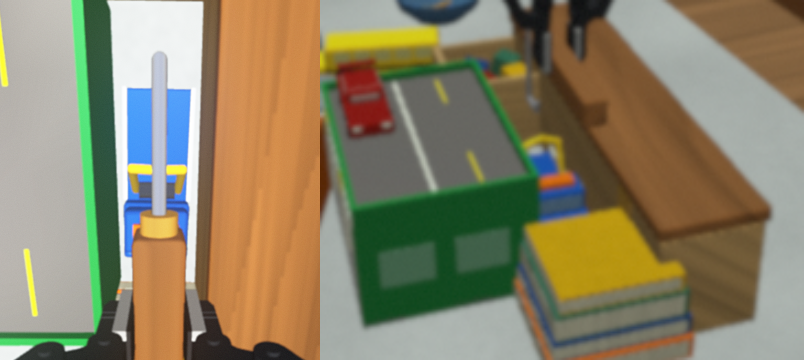

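The wrist half shows the rod centred over the bar: bar ends at x≈288 and 347, row ≈167, rod at 319. In the side half the hook hangs above and behind the bar.

Run:
```python
from h import *
np.set_printoptions(precision=1,suppress=True)
st=ctrl.read_state(); Rt=R.from_euler('xyz',st['tool_rot']).as_matrix(); T=lambda p: Rt.T@(p-st['eef_pos'])
im=cv2.imread('pics/w3.png'); m=hsv(im,(22,120,100),(35,255,255)); m[:150]=0;m[200:]=0;m[:,:270]=0;m[:,360:]=0
print([(x,np.nonzero(m[:,x])[0][[0,-1]]) for x in (295,305,310,328,335,342)])
ys,xs=np.nonzero(m[:172]); print(xs.min(),xs.max())
for x in (xs.min(),(xs.min()+xs.max())/2,xs.max()): print(T(cast('wrist',(x,169),80,st)))
```

```text
[(295, array([165, 191])), (305, array([165, 173])), (310, array([166, 173])), (328, array([166, 173])), (335, array([166, 191])), (342, array([166, 182]))]
288 346
[ 54.1 -23.7 100.6]
[ 54.1  -3.2 100.7]
[ 54.   17.3 100.7]
```

>>> {"op": "inch_along", "data": {
  "offsets": {"tx": [0, 0, 0, 0, 0, 0], "ty": [0, 0, 0, 0, 0, 0], "tz": [15, 15, 10, 6, 0, 0], "ax": [0, 0, 0, 0, 0, 0], "ay": [0, 0, 0, 0, 0, 0], "az": [0, 0, 0, 0, 0, 0], "aperture": [15, 15, 15, 15, 15, 15]}
}}

```text
clock: 5.95
eef_pos: [589.5, 45.8, 133.9]
tool_rot: [3.141, -0.0, 1.496]
force: [0.6, -0.6, -1.1]
width: 20.7
gripper_force: 59.4
```

>>> {"op": "inch_along", "data": {
  "offsets": {"tx": [-5, -10, -10, -9, 0, 0], "ty": [-1, 0, 0, 0, 0, 0], "tz": [0, 0, 0, 0, 0, 0], "ax": [0, 0, 0, 0, 0, 0], "ay": [0, 0, 0, 0, 0, 0], "az": [0, 0, 0, 0, 0, 0], "aperture": [15, 15, 15, 15, 15, 15]}
}}

```text
clock: 6.55
eef_pos: [585.5, 11.5, 133.4]
tool_rot: [3.141, -0.0, 1.495]
force: [0.7, 0.3, -1.0]
width: 20.6
gripper_force: 59.4
```

>>> {"op": "inch_along", "data": {
  "offsets": {"tx": [0, 0, 0, 0, 0, 0], "ty": [0, 0, 0, 0, 0, 0], "tz": [-5, -5, -4, -4, 0, 0], "ax": [0, 0, 0, 0, 0, 0], "ay": [0, 0, 0, 0, 0, 0], "az": [0, 0, 0, 0, 0, 0], "aperture": [15, 15, 15, 15, 15, 15]}
}}

```text
clock: 7.15
eef_pos: [585.5, 12.0, 151.5]
tool_rot: [3.141, -0.0, 1.496]
force: [0.3, -0.4, -0.9]
width: 20.7
gripper_force: 59.4
```

Run:
```python
from h import *
st,im=shot('wrist','w4.png'); s2,i2=shot('side','s4.png')
cv2.imwrite('pics/c4.png',np.hstack([im[:360,160:480],cv2.resize(i2[180:330,220:440],None,fx=2.2,fy=2.4)[:360]]))
print(st['eef_pos'],st['force'],st['torque'])
```

```text
[585.49706395  12.04459723 151.47132276] [ 0.34884504 -0.36495745 -0.90465794] [-0.02894683 -0.00879162 -0.04412759]
```

View pics/c4.png

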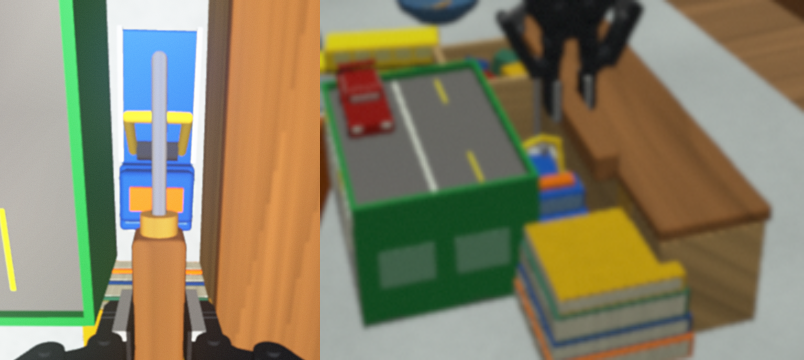

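The bar is at row ≈118 and centred under the rod (x≈318). In the side half the rod passes down into the crane frame.

Run:
```python
from h import *
st=ctrl.read_state(); Rt=R.from_euler('xyz',st['tool_rot']).as_matrix()
im=cv2.imread('pics/w4.png'); m=hsv(im,(22,120,100),(35,255,255)); m[:100]=0;m[160:]=0;m[:,:270]=0;m[:,370:]=0
print([(x,np.nonzero(m[:,x])[0][[0,-1]]) for x in (305,310,328,335)])
print(Rt.T@(cast('wrist',(317.5,117),81,st)-st['eef_pos']))
```

```text
[(305, array([112, 121])), (310, array([112, 121])), (328, array([112, 122])), (335, array([113, 122]))]
[87.81936476 -2.62380696 70.14733464]
```

>>> {"op": "inch_along", "data": {
  "offsets": {"tx": [0, 0, 0, 0, 0, 0], "ty": [0, 0, 0, 0, 0, 0], "tz": [-2, -2, -2, -2, 0, 0], "ax": [0, 0, 0, 0, 0, 0], "ay": [0, 0, 0, 0, 0, 0], "az": [0, 0, 0, 0, 0, 0], "aperture": [15, 15, 15, 15, 15, 15]}
}}

```text
clock: 7.85
eef_pos: [585.5, 12.0, 159.4]
tool_rot: [3.141, -0.0, 1.496]
force: [1.1, -0.0, -2.5]
width: 20.8
gripper_force: 59.3
```

>>> {"op": "inch_along", "data": {
  "offsets": {"tx": [0, 0, 0, 0, 0, 0, 0, 0, 0, 0, 0, 0], "ty": [0, 0, 0, 0, 0, 0, 0, 0, 0, 0, 0, 0], "tz": [-3, -5, -8, -10, -12, -12, -12, -12, -10, -6, -3, 0], "ax": [0, 0, 0, 0, 0, 0, 0, 0, 0, 0, 0, 0], "ay": [0, 0, 0, 0, 0, 0, 0, 0, 0, 0, 0, 0], "az": [0, 0, 0, 0, 0, 0, 0, 0, 0, 0, 0, 0], "aperture": [15, 15, 15, 15, 15, 15, 15, 15, 15, 15, 15, 15]}
}}

```text
clock: 9.05
eef_pos: [585.5, 11.9, 252.5]
tool_rot: [3.141, -0.0, 1.496]
force: [-0.8, -0.6, -1.9]
width: 20.5
gripper_force: 59.2
```

>>> {"op": "inch_along", "data": {
  "offsets": {"tx": [0, 0, 0, 0, 0, 0, 0, 0, 0, 0], "ty": [0, 0, 0, 0, 0, 0, 0, 0, 0, 0], "tz": [-4, -8, -12, -12, -10, -6, -3, 0, 0, 0], "ax": [0, 0, 0, 0, 0, 0, 0, 0, 0, 0], "ay": [0, 0, 0, 0, 0, 0, 0, 0, 0, 0], "az": [0, 0, 0, 0, 0, 0, 0, 0, 0, 0], "aperture": [15, 15, 15, 15, 15, 15, 15, 15, 15, 15]}
}}

```text
clock: 10.05
eef_pos: [585.1, 11.9, 306.8]
tool_rot: [-3.141, 0.0, 1.496]
force: [-0.7, -0.2, -1.7]
width: 20.4
gripper_force: 59.2
```

Run:
```python
from h import *
st,im=shot('wrist','w5.png'); s2,i2=shot('side','s5.png')
cv2.imwrite('pics/c5.png',np.hstack([im[:360,160:480],cv2.resize(i2[180:330,220:440],None,fx=2.2,fy=2.4)[:360]]))
print(st['eef_pos'],st['force'],st['torque'])
```

```text
[585.14123196  11.94531061 306.76426698] [-0.71094211 -0.20235732 -1.73204308] [-0.12138107  0.04549793 -0.01152758]
```

View pics/c5.png

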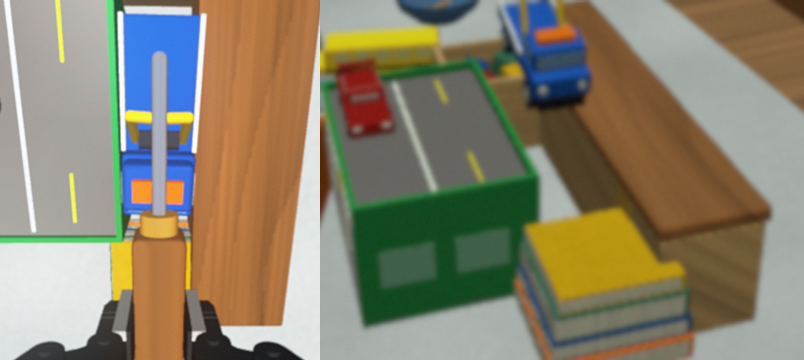

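The truck hangs level across on the hook, clear of the garage and chest; in the side half the nose is at about (555,95). The garage's rear corner is at wrist pixel (283,240).

Run:
```python
from h import *
np.set_printoptions(precision=1,suppress=True)
st=ctrl.read_state(); Rt=R.from_euler('xyz',st['tool_rot']).as_matrix()
T=lambda p,z:Rt.T@(cast('wrist',p,z,st)-st['eef_pos'])
im=cv2.imread('pics/w5.png'); m=hsv(im,(45,120,40),(85,255,255)); 
for r in (60,120,180): 
    q=np.nonzero(m[r,200:320])[0]+200; print(r,q.min(),q.max(),T((q.min(),r),118),T((q.max(),r),118))
print('corner',T((283,241),118),T((160+33,232),110),T((160+10,20),110))
y=hsv(im,(22,120,100),(35,255,255)); y[:105]=0;y[125:]=0;y[:,:270]=0;y[:,370:]=0
xs=np.nonzero(y)[1]; print('bar',xs.min(),xs.max(),T((xs.mean(),117),234))
```

```text
60 270 276 [139.3 -44.8 188.9] [139.3 -39.5 188.9]
120 272 278 [ 89.1 -45.1 188.9] [ 89.1 -39.6 188.9]
180 274 279 [ 33.8 -45.6 188.9] [ 33.8 -40.7 188.9]
corner [-28.7 -38.9 188.9] [ -21.3 -134.   197. ] [ 173.3 -132.5  197. ]
bar 285 353 [87.9 -2.5 72.8]
```

>>> {"op": "inch_along", "data": {
  "offsets": {"tx": [0, 0, 0, 0, 0, 0, 0, 0, 0, 0, 0, 0], "ty": [-2, -5, -8, -10, -12, -12, -12, -10, -8, -5, -3, -1], "tz": [0, 0, 0, 0, 0, 0, 0, 0, 0, 0, 0, 0], "ax": [0, 0, 0, 0, 0, 0, 0, 0, 0, 0, 0, 0], "ay": [0, 0, 0, 0, 0, 0, 0, 0, 0, 0, 0, 0], "az": [0, 0, 0, 0, 0, 0, 0, 0, 0, 0, 0, 0], "aperture": [15, 15, 15, 15, 15, 15, 15, 15, 15, 15, 15, 15]}
}}

```text
clock: 11.35
eef_pos: [497.7, 18.6, 307.4]
tool_rot: [3.141, -0.0, 1.496]
force: [0.2, -0.5, -1.9]
width: 20.8
gripper_force: 59.2
```

>>> {"op": "inch_along", "data": {
  "offsets": {"tx": [0, 0, 0, 0, 0, 0, 0, 0, 0, 0, 0], "ty": [0, 0, 0, 0, 0, 0, 0, 0, 0, 0, 0], "tz": [0, 0, 0, 0, 3, 5, 5, 5, 4, 0, 0], "ax": [0, 0, 0, 0, 0, 0, 0, 0, 0, 0, 0], "ay": [0, 0, 0, 0, 0, 0, 0, 0, 0, 0, 0], "az": [0, 0, 0, 0, 0, 0, 0, 0, 0, 0, 0], "aperture": [15, 15, 15, 15, 15, 15, 15, 15, 15, 15, 15]}
}}

```text
clock: 12.45
eef_pos: [497.7, 18.5, 285.2]
tool_rot: [-3.141, -0.0, 1.496]
force: [-0.8, 0.2, -2.9]
width: 20.9
gripper_force: 59.2
```

```bash
python3 - <<'E'
from h import *
np.set_printoptions(precision=2,suppress=True)
st,im=shot('wrist','w6.png'); s2,i2=shot('side','s6.png')
cv2.imwrite('pics/c6.png',np.hstack([im[:360,160:480],cv2.resize(i2[150:300,200:420],None,fx=2.2,fy=2.4)[:360]]))
print(st['eef_pos'],st['force'],st['torque'])
E
```

```text
[497.73  18.54 285.24] [-0.82  0.18 -2.9 ] [-0.07  0.02 -0.03]
```

View pics/c6.png

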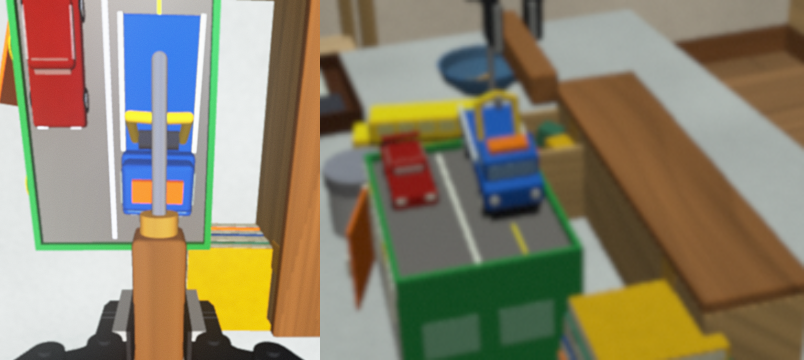

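The truck hangs just above the rear half, between the white line and the rear kerb, with the red car clear to its left.

>>> {"op": "inch_along", "data": {
  "offsets": {"tx": [0, 0, 0, 0, 0, 0], "ty": [0, 0, 0, 0, 0, 0], "tz": [2, 2, 2, 1, 0, 0], "ax": [0, 0, 0, 0, 0, 0], "ay": [0, 0, 0, 0, 0, 0], "az": [0, 0, 0, 0, 0, 0], "aperture": [15, 15, 15, 15, 15, 15]}
}}

```text
clock: 13.15
eef_pos: [497.7, 18.6, 278.3]
tool_rot: [3.142, -0.0, 1.496]
force: [0.3, -0.2, -2.2]
width: 20.7
gripper_force: 59.2
```

>>> {"op": "inch_along", "data": {
  "offsets": {"tx": [1, 1, 1, 1, 1, 1, 1, 1, 1, 0, 0], "ty": [0, 0, 0, 0, 0, 0, 0, 0, 0, 0, 0], "tz": [1.5, 1.5, 1.5, 1.5, 1.5, 1.5, 1.5, 1.5, 1.5, 0, 0], "ax": [0, 0, 0, 0, 0, 0, 0, 0, 0, 0, 0], "ay": [0, 0, 0, 0, 0, 0, 0, 0, 0, 0, 0], "az": [0, 0, 0, 0, 0, 0, 0, 0, 0, 0, 0], "aperture": [15, 15, 15, 15, 15, 15, 15, 15, 15, 15, 15]}
}}

```text
clock: 14.25
eef_pos: [498.4, 27.4, 264.9]
tool_rot: [3.141, 0.0, 1.496]
force: [0.0, 0.0, -1.1]
width: 20.9
gripper_force: 59.4
```

```bash
python3 - <<'E'
from h import *
np.set_printoptions(precision=2,suppress=True)
st,im=shot('wrist','w7.png'); s2,i2=shot('side','s7.png')
cv2.imwrite('pics/c7.png',np.hstack([im[:360,160:480],cv2.resize(i2[150:300,200:420],None,fx=2.2,fy=2.4)[:360]]))
print(st['eef_pos'],st['force'],st['torque'])
E
```

```text
[498.43  27.44 264.85] [ 0.03  0.04 -1.06] [-0.03  0.01 -0.03]
```

View pics/c7.png

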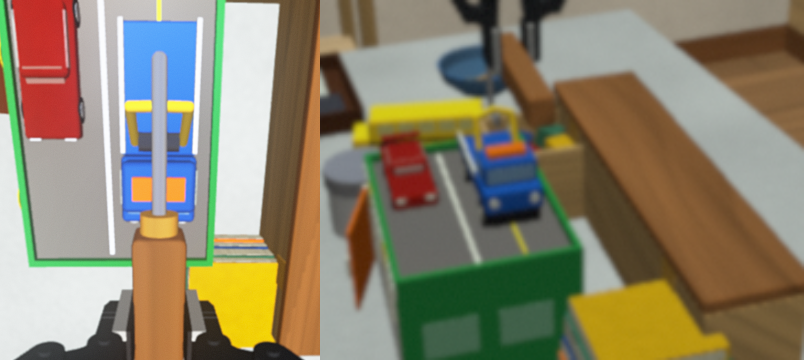

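The truck now stands level on the rear half of the roof. The wrist force is back to the rod's weight alone, and the bar is at row ≈106, close to the upright. Lower the hook, move it tailward, then up.

>>> {"op": "inch_along", "data": {
  "offsets": {"tx": [1, 2, 2, 2, 0, 0, 0, 0], "ty": [0, 0, 0, 0, 0, 0, 0, 0], "tz": [2, 2, 3, 4, 4, 2, 0, 0], "ax": [0, 0, 0, 0, 0, 0, 0, 0], "ay": [0, 0, 0, 0, 0, 0, 0, 0], "az": [0, 0, 0, 0, 0, 0, 0, 0], "aperture": [15, 15, 15, 15, 15, 15, 15, 15]}
}}

```text
clock: 15.15
eef_pos: [498.9, 34.4, 247.8]
tool_rot: [-3.142, 0.0, 1.496]
force: [0.1, 0.1, -1.5]
width: 20.5
gripper_force: 59.4
```

```bash
python3 - <<'E'
from h import *
np.set_printoptions(precision=2,suppress=True)
st,im=shot('wrist','w8.png')
Rt=R.from_euler('xyz',st['tool_rot']).as_matrix()
T=lambda p,z:Rt.T@(cast('wrist',p,z,st)-st['eef_pos'])
m=hsv(im,(22,120,100),(35,255,255)); m[:80]=0;m[170:]=0;m[:,:270]=0;m[:,370:]=0
print(st['eef_pos'],st['force'])
for x in (305,310,328,335):
    q=np.nonzero(m[:,x])[0]; print(x,q[[0,-1]],T((x,(q[0]+q[-1])/2),192))
E
```

```text
[498.93  34.41 247.78] [ 0.08  0.11 -1.54]
305 [112 122] [87.38 -9.47 55.78]
310 [112 122] [87.37 -6.71 55.78]
328 [112 122] [87.35  3.22 55.78]
335 [113 122] [87.09  7.09 55.78]
```

>>> {"op": "inch_along", "data": {
  "offsets": {"tx": [3, 6, 9, 9, 6, 3, 0, 0], "ty": [0, 0, 0, 0, 0, 0, 0, 0], "tz": [0, 0, 0, 0, 0, 0, 0, 0], "ax": [0, 0, 0, 0, 0, 0, 0, 0], "ay": [0, 0, 0, 0, 0, 0, 0, 0], "az": [0, 0, 0, 0, 0, 0, 0, 0], "aperture": [15, 15, 15, 15, 15, 15, 15, 15]}
}}

```text
clock: 16.0
eef_pos: [501.6, 70.1, 247.8]
tool_rot: [-3.142, 0.0, 1.496]
force: [0.1, -0.5, -0.6]
width: 20.9
gripper_force: 59.4
```

```bash
python3 - <<'E'
from h import *
np.set_printoptions(precision=2,suppress=True)
st,im=shot('wrist','w9.png')
Rt=R.from_euler('xyz',st['tool_rot']).as_matrix()
T=lambda p,z:Rt.T@(cast('wrist',p,z,st)-st['eef_pos'])
m=hsv(im,(22,120,100),(35,255,255)); m[:110]=0;m[220:]=0;m[:,:270]=0;m[:,370:]=0
print(st['eef_pos'],st['force'])
for x in (305,310,328,335):
    q=np.nonzero(m[:,x])[0]; print(x,q[[0,-1]],T((x,q[0]+5),192))
E
```

```text
[501.6   70.15 247.79] [ 0.13 -0.52 -0.57]
305 [177 219] [51.56 -9.97 55.78]
310 [177 187] [51.56 -7.05 55.78]
328 [178 219] [50.96  3.46 55.78]
335 [177 187] [51.53  7.54 55.78]
```

>>> {"op": "inch_along", "data": {
  "offsets": {"tx": [0, 0, 0, 0, 0, 0], "ty": [0, 0, 0, 0, 0, 0], "tz": [-4, -10, -20, -20, -16, 0], "ax": [0, 0, 0, 0, 0, 0], "ay": [0, 0, 0, 0, 0, 0], "az": [0, 0, 0, 0, 0, 0], "aperture": [15, 15, 15, 15, 15, 15]}
}}

```text
clock: 16.65
eef_pos: [503.3, 70.5, 320.7]
tool_rot: [3.136, -0.002, 1.495]
force: [0.7, -0.1, -0.2]
width: 20.5
gripper_force: 59.4
```

>>> {"op": "inch_along", "data": {
  "offsets": {"tx": [-20, -40, -42, -42, -42, -42, -42, -42, -42, -42, -30, 0], "ty": [-3, -6, -6.5, -6.5, -6.5, -6.5, -6.5, -6.5, -6.5, -6.5, -4.5, 0], "tz": [0, 0, 0, 0, 0, 0, 0, 0, 0, 0, 0, 0], "ax": [0, 0, 0, 0, 0, 0, 0, 0, 0, 0, 0, 0], "ay": [0, 0, 0, 0, 0, 0, 0, 0, 0, 0, 0, 0], "az": [0, 0, 0, 0, 0, 0, 0, 0, 0, 0, -0.043, 0], "aperture": [15, 15, 15, 15, 15, 15, 15, 15, 15, 15, 15, 15]}
}}

```text
clock: 17.85
eef_pos: [401.5, -354.6, 317.2]
tool_rot: [-3.14, 0.003, 1.531]
force: [-0.0, -0.3, -0.7]
width: 20.4
gripper_force: 59.4
```

>>> {"op": "inch_along", "data": {
  "offsets": {"tx": [0], "ty": [0], "tz": [0], "ax": [0], "ay": [0], "az": [0], "aperture": [15]}
}}

```text
clock: 17.95
eef_pos: [403.7, -349.6, 317.1]
tool_rot: [-3.141, -0.001, 1.537]
force: [0.1, -0.7, -0.9]
width: 20.7
gripper_force: 59.4
```

>>> {"op": "inch_along", "data": {
  "offsets": {"tx": [0, 0, 0, 0, 0, 0, 0, 0, 0], "ty": [0, 0, 0, 0, 0, 0, 0, 0, 0], "tz": [25, 40, 40, 40, 30, 15, 8, 0, 0], "ax": [0, 0, 0, 0, 0, 0, 0, 0, 0], "ay": [0, 0, 0, 0, 0, 0, 0, 0, 0], "az": [0, 0, 0, 0, 0, 0, 0, 0, 0], "aperture": [15, 15, 15, 15, 15, 15, 15, 15, 15]}
}}

```text
clock: 18.85
eef_pos: [405.2, -349.3, 120.5]
tool_rot: [3.14, 0.0, 1.54]
force: [0.0, 0.4, -0.6]
width: 20.5
gripper_force: 59.4
```

>>> {"op": "inch_along", "data": {
  "offsets": {"tx": [0, 0, 0, 0, 0, 0, 0], "ty": [0, 0, 0, 0, 0, 0, 0], "tz": [4, 3, 2, 2, 1.5, 0, 0], "ax": [0, 0, 0, 0, 0, 0, 0], "ay": [0, 0, 0, 0, 0, 0, 0], "az": [0, 0, 0, 0, 0, 0, 0], "aperture": [15, 15, 15, 15, 15, 15, 15]}
}}

```text
clock: 19.55
eef_pos: [404.4, -349.5, 107.3]
tool_rot: [-3.142, -0.0, 1.539]
force: [0.4, -0.8, -1.2]
width: 20.6
gripper_force: 59.4
```

>>> {"op": "inch_along", "data": {
  "offsets": {"tx": [0, 0, 0, 0], "ty": [0, 0, 0, 0], "tz": [1, 1, 0, 0], "ax": [0, 0, 0, 0], "ay": [0, 0, 0, 0], "az": [0, 0, 0, 0], "aperture": [15, 15, 15, 15]}
}}

```text
clock: 19.95
eef_pos: [404.5, -349.6, 105.6]
tool_rot: [3.141, 0.0, 1.539]
force: [-1.0, 1.7, 3.8]
width: 21.0
gripper_force: 59.8
```

>>> {"op": "inch_along", "data": {
  "offsets": {"tx": [0, 0, 0, 0, 0, 0, 0, 0, 0, 0, 0, 0], "ty": [0, 0, 0, 0, 0, 0, 0, 0, 0, 0, 0, 0], "tz": [0, 0, 0, 0, 0, 0, -5, -15, -40, -40, -30, 0], "ax": [0, 0, 0, 0, 0, 0, 0, 0, 0, 0, 0, 0], "ay": [0, 0, 0, 0, 0, 0, 0, 0, 0, 0, 0, 0], "az": [0, 0, 0, 0, 0, 0, 0, 0, 0, 0, 0, 0], "aperture": [24, 27, 32, 45, 55, 55, 55, 55, 85, 85, 85, 85]}
}}

```text
clock: 21.15
eef_pos: [406.5, -351.5, 240.0]
tool_rot: [3.134, 0.005, 1.539]
force: [-0.5, -0.3, 0.1]
width: 85.0
gripper_force: 0.0
```

Run:
```python
from h import *
st,im=shot('wrist','w10.png'); s2,i2=shot('side','s10.png'); shot('scene','sc10.png')
cv2.imwrite('pics/c10.png',np.hstack([im[:400,180:500],cv2.resize(i2[150:],None,fx=.75,fy=.75)[:400]]) if 0 else np.hstack([cv2.resize(im,(400,300)),cv2.resize(i2,(400,300))]))
print(st['eef_pos'],st['force'])
```

```text
[ 406.49094832 -351.50061963  239.95476474] [-0.50524694 -0.31302368  0.0784635 ]
```

View pics/c10.png

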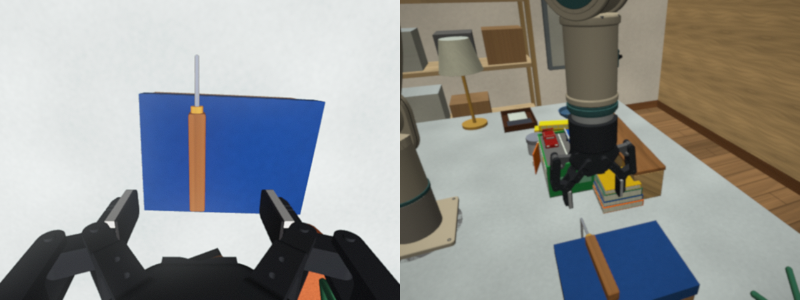

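The rod lies on the lid and the gripper is clear above it. From the last wrist measurement, the truck stands at garage x ≈ 35 mm, y ≈ 0 mm.

>>> {"op": "inch_along", "data": {
  "offsets": {"tx": [0, 0, 0], "ty": [0, 0, 0], "tz": [0, 0, 0], "ax": [0, 0, 0], "ay": [0, 0, 0], "az": [0, 0, 0], "aperture": [85, 85, 85]}
}}

```text
clock: 21.6
eef_pos: [404.0, -349.2, 234.4]
tool_rot: [-3.14, -0.001, 1.539]
force: [-0.2, -0.1, 0.1]
width: 85.3
gripper_force: 0.0
```

```bash
python3 -c "
from cell import ctrl; print(ctrl.finish_job())"
```

```text
the job is handed in; nothing more can be done
None
```

I handed the job in at 21.6 s with no verdict returned: by my last measurements the truck stands on the rear half of the roof (about 35 mm behind the garage's middle, 0 mm sideways), unhooked, and the rod is back at rest on the shoe box lid.

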